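# Show the preamp module to the inspection camera

### The arm

A 6-joint arm with a two-finger parallel gripper is mounted at the origin on the work surface. World frame = base frame: x ahead of the robot, y to its left, z up, the work surface at z = 0. Lengths are in m, angles in degrees, forces in N, time in s.
With the tool pointing down it reaches from about 0.35 to 0.725 m from the base axis. Payload 4.3 kg.
Tool frame: the origin (TCP) lies between the finger pads, 19 mm behind the fingertips; this is the grasp point; z points along the fingers, y is the line along which they close (so a half turn about z gives the same grasp; the last joint's range is limited). The gripper opens to 85 mm and grips with 20 to 120 N. Pads are 22 mm wide; open, the fingers measure 114 mm over their backs; the gripper's body (76 mm by 85 mm) begins 54 mm behind the grasp point. The pads swing forward as they close: fully open they stand 13 mm farther back than shut.
Start: joints at [70.972, 21.618, 4.641, 73.018, 0, 83.68], TCP at [0.126, 0.561, 0.25] pointing down, gripper open.
Joint ranges: [-156.06, 156.06], [-48.1, 94.91], [-58.44, 69.94], [-101.28, 121.22], [-78.64, 73.56], [-180, 180]. Speed limits (degrees/s): [147.25, 147.25, 180, 180, 180, 180].

### API

Orientations are given as [roll, pitch, yaw] about the fixed x, y, z axes, in that order (R = Rz(yaw) Ry(pitch) Rx(roll)).
In Python, from rig import manip gives the robot as it stands.
- The arm moves only by the tool jog_arm, never from a script. Its argument "commands" is text: rows parted by semicolons, each of 5 numbers parted by spaces: the opening, from 0 (shut) to 1 (fully open), then the shift along the tool's x, y, z in units of 40 cm (1.0 is 40 cm), then the turn about the tool's z in units of 45 degrees (1.0 is 45 degrees). A call has 1 to 5 rows; each row is the pose to reach, as a shift and turn from the pose commanded when the call began, along the tool's axes at that moment; what a row does not reach only later rows make up. A row lasts 1/8 s, in which the tool goes at most 62.5 mm and 10.7 degrees, less where a joint would pass 70% of its speed; a pose out of reach is approached as far as the arm can. A call with a number of a shift or a turn outside -1 to 1 is refused whole. A call with a gripper value outside its range is refused whole. The fingers move at their own pace and stop on an object; "squeeze" is the grip in N (left out, the last holds). Time passes only in rows, so rows that repeat a pose let the fingers close. It gives the time, the measured TCP pose, the force, the opening and the grip force at its end, in the units of the state.
- manip.get_obs(): the state, without advancing time (a new reading comes with each control period).
- manip.camera(name): name is "side" or "top" or "wrist"; returns a dict with "image" (384x512x3 uint8, blue, green, red), "fx", "fy", "cx", "cy" (pixels), "D" ([k1, k2, p1, p2, k3] as OpenCV has them; the pictures are not rectified), "pose" (4x4, takes a point from camera to world coordinates). Camera axes: x right, y down, z forward; pixel columns grow to the right and rows downward; lengths in m; the calibration is good to about 2 mm. A picture is of the moment at which its call begins. There is no depth.
- manip.sign_off(): hands the job in; it is judged then, once.
Trained networks look in a picture, given as the dict that the camera call returned (one of the last four; its "shot" number tells which), for a name from the list of things; names that differ only in an ending like _2 or _b are one class to them, and where a whole thing is asked for, a point or a joint stands for the part that bears it (a point fixed in the world has none). Each returns a list of dicts, best first, with "p" (0 to 1); they miss things now and then, are a little off and sometimes report something else, mostly with a low value. They report only what shows in the picture. A call takes as long as a camera call. They do not tell look-alikes from the thing itself.
- manip.silhouettes(picture, label): "mask" (384x512 bool, what is visible of it) and "bbox" ([left, top, right, bottom] in pixels, round what is visible of it).
The state is a dict: "time_s": time; "joint_pos": joint angles; "qd": joint speeds; "joint_efforts": joint torques, N m; "tcp_pos": TCP position; "tool_rot": TCP orientation; "contact_force": force on the tool from outside, world axes, zero at the start; "ft_torque": the same for the moment, N m; "gripper_width": opening from 0.0 (shut) to 1.0 (fully open); "gripper_force": force on a finger pad.
Only numpy, scipy, OpenCV 4.12 (cv2) and the standard library are available. Lean on these libraries where they do the work, as an engineer would, in place of code of your own. Each camera call takes 0.05 s, during which the arm holds its last target. There are 200 camera calls.

### The job

First turn the selector on the inspection camera's control box to the green dot. Then pull the module with the orange tab up out of the open chassis and hold it up in front of the camera, tab upwards, its green component side centred 12 cm in front of the lens and square to it - tilted back as the camera looks down - and finish while still holding it there, quite still. Leave the other two modules in their slots and do not shift the camera, the spray can or the spool.

Things in the scene. Friction and masses are not known exactly. Their poses are not given: they have to be found in the camera images.
- module: plug-in module: upright aluminium block 20 (x) x 70 (y) x 60 (z) mm with a bright ORANGE pull tab centred on top, 12 (x) x 30 (y) x 34 high; 0.08 to 0.17 kg, loose, in one of the chassis's slots. Origin: centre of its underside, z up. Its -x face is the component side (green board with chips), +x is plain. In the slot it stands at yaw +90 degrees to the chassis: component side to the chassis's -y
- module_face (a point): centre of the orange-tabbed module's component side: on its -x face, 30 mm above its underside; axes as the module's
- module_grip (a point): point in the orange tab on the module's centre line, 82 mm above its underside, 12 mm below the tab's top; axes as the module's. A TCP placed here leaves the fingertips 3 mm above the block, closing across the tab's width or its thickness
- module_blue: plug-in module: upright aluminium block 20 (x) x 70 (y) x 60 (z) mm with a BLUE pull tab centred on top, 12 (x) x 30 (y) x 34 high. To be left in its slot. Origin and axes as for the orange one
- module_black: plug-in module: upright aluminium block 20 (x) x 70 (y) x 60 (z) mm with a BLACK pull tab centred on top, 12 (x) x 30 (y) x 34 high. To be left in its slot. Origin and axes as for the orange one
- chassis: open silver preamplifier chassis, fixed, 200 (x) x 240 (y) mm, walls 45 high, front panel with knobs at -x 55 high. Origin: centre of its underside; floor 6 mm up. Three slots at y = -60, 0, +60 mm, x = 0: guides round the modules' ends, to 32 mm high, 1.5 mm play; modules pull straight up. Other parts inside stay below 45 mm
- selector_grip (a point): on the axis of the control box's black selector knob at the height to grip, 87 mm above the bench (7 mm below the knob's top). The grip is a bar 42 mm long, 14 thick, 32 high on a 44 mm disc. The point turns with the knob: x runs along the bar, the white pointer line is on the -x end
- selector (a joint): selector angle, rad; grows CLOCKWISE seen from above. Four clicks, each with a coloured dot: 0 dark grey, 0.7 yellow, 1.4 GREEN, 2.1 red (end stop). Detents (peak 0.08 N m) pull it into the nearest click once let go, though it can rest near a crest midway. It starts at grey, at yellow or between them
- control_box: grey control box with white top, fixed, 130 (x) x 120 (y) x 50 mm high. Origin: centre of its underside. The knob is at the centre of its top, the dots 45 mm from the knob's axis on the -x half; clockwise from above: grey, yellow, green, red
- camera_stand: inspection camera's stand, fixed: dark base 120 x 120 x 16 mm, column 22 thick, 296 high, a fork with the white camera head (52 x 62 x 52, black lens barrel 40 in diameter). Origin: on the bench under the lens; base centre at x = +100, tilt axis along y at x = +50, z = 270 mm. The lens looks to -x, roughly at the robot
- lens (a point): centre of the lens's front glass, 50 mm in front of the tilt axis. Axes tilt with the camera: -x is the direction of view, y is level, z is up in its picture
- camera (a joint): how far the camera looks down, rad: 0 = level, 0.5 = 29 degrees down; starts at 0.22 to 0.5; stiff hinge, not to be moved
- spray: orange spray can with a pale label and top, 52 mm in diameter, 150 high, upright, loose bystander; origin: centre of its underside
- spool: red solder spool lying flat, 56 mm in diameter, 22 high, loose bystander; origin: centre of its underside
Things that resemble listed ones, but are neither listed nor needed, are in the scene too. Leave any brown or red look-alike of the module alone.

How it is judged (in metres and radians):
On the way, in this order (a step that is already met when the one before it is completed fails the run):
1. the selector stands at the green dot (value of joint selector between 1.22 and 1.58 rad and velocity of joint selector between -0.2 and 0.2 rad/s and z of module in the frame of chassis below 0.03 m), for 0.3 s.
2. the orange-tabbed module is pulled up out of its slot, held by the fingers (z of module in the frame of chassis above 0.06 m and contact force between the fingers and module above 2 N), for 0.1 s.
At the end, for the whole second after the job is handed in: Selector within 0.18 rad of green. Orange-tabbed module held still by the fingers, clear of camera and chassis, tab up, component side facing the lens: centre 120 mm (+-25) in front, within 20 mm of the axis, square and unrolled within 0.21 rad. Other modules within 20 mm of their start, lens 15 mm (value of joint selector between 1.22 and 1.58 rad and x of module_face in the frame of lens between -0.145 and -0.095 m and y of module_face in the frame of lens between -0.02 and 0.02 m and z of module_face in the frame of lens between -0.02 and 0.02 m and x of lens in the frame of module below -0.05 m and angle between the x axis of module and the x axis of lens, either way round below 0.21 rad and angle between the y axis of module and the y axis of lens, either way round below 0.21 rad and angle between module's own z axis and vertical below 1 rad and height (world z) of module above 0.12 m and contact force between the fingers and module above 2 N and contact force between module and camera_stand below 0.3 N and contact force between module and chassis below 0.3 N and linear speed of module below 0.03 m/s and distance of each of module_blue, module_black from where it was at the start of the episode below 0.02 m and distance of lens from where it was at the start of the episode below 0.015 m); the arm keeps its last pose, push and grip.
It fails at once if a blue- or black-tabbed module is pulled or knocked out of place (moved more than 20 mm) (distance of any of module_blue, module_black from where it was at the start of the episode above 0.02 m).
It fails at once if the camera is knocked out of aim (lens moved more than 15 mm) (distance of lens from where it was at the start of the episode above 0.015 m).
It fails at once if the spray can or the solder spool is shoved (more than 40 mm) or tipped over (distance of any of spray, spool from where it was at the start of the episode above 0.04 m or angle between any of spray, spool's own z axis and vertical above 0.6 rad).
It also fails if it takes over 51 s, if anything falls off the work surface, if the arm or the gripper's body presses on something with over 40 N, if the wrist force passes 120 N, or if a joint passes its speed limit or range.

## Working session

There is one attempt and no reset: what is moved stays moved. The work goes in short steps, Python scripts to look and compute and a tool call to move; the robot and the scene stay as the last step left them, time stands still between calls to the robot, and variables do not carry over. Pictures are saved under pics/ and viewed, at most 12 in all, crops included, and the job is handed in when it is done.

Besides the shell and the picture viewer there is one more tool, called after "Request:" by a JSON object that holds its "api" and its "payload". jog_arm: Moves the arm, as the interface text tells. Its arguments: {"type":"object","properties":{"commands":{"type":"string"},"squeeze":{"type":"number"}},"required":["commands"]}

```bash
mkdir -p pics; cat > h.py <<'E'
import numpy as np, cv2, pickle
from rig import manip
from scipy.spatial.transform import Rotation as R
def K(c): return np.array([[c["fx"],0,c["cx"]],[0,c["fy"],c["cy"]],[0,0,1.]])
def ray(c,uv):
    p=cv2.undistortPoints(np.array([[uv]],float),K(c),np.array(c["D"],float))[0,0]
    T=np.array(c["pose"]); return T[:3,3],T[:3,:3]@np.array([p[0],p[1],1.])
def atz(c,uv,z):
    o,d=ray(c,uv); return o+d*(z-o[2])/d[2]
def proj(c,P):
    T=np.linalg.inv(np.array(c["pose"])); P=np.atleast_2d(P)@T[:3,:3].T+T[:3,3]
    return cv2.projectPoints(P,np.zeros(3),np.zeros(3),K(c),np.array(c["D"],float))[0][:,0]
E
python3 - <<'E'
from h import *
S={}
for n in ["side","top"]:
    c=manip.camera(n); S[n]=c
    cv2.imwrite(f"pics/{n}0.png",cv2.resize(c["image"],(800,600)))
    print(n,np.round(c["pose"],3).tolist(),c["fx"],c["D"])
    for l in ["module","module_blue","module_black","chassis","selector","control_box","camera_stand","camera","spray","spool"]:
        for r in manip.silhouettes(c,l)[:4]:
            print(n,l,round(r["p"],2),np.round(r["bbox"]).tolist())
pickle.dump(S,open("s0.pkl","wb"))
print(manip.get_obs())
E
```

```text
side [[0.859, -0.365, 0.359, 0.112], [-0.512, -0.636, 0.578, -0.696], [0.017, -0.68, -0.733, 1.094], [0.0, 0.0, 0.0, 1.0]] 405.504463481135 [-0.01382881  0.          0.          0.          0.        ]
side module 0.76 [156.0, 158.0, 166.0, 184.0]
side module 0.73 [206.0, 162.0, 222.0, 184.0]
side module 0.71 [204.0, 135.0, 217.0, 159.0]
side module 0.53 [162.0, 183.0, 176.0, 214.0]
side module_blue 0.76 [217.0, 184.0, 239.0, 207.0]
side module_blue 0.39 [210.0, 175.0, 230.0, 196.0]
side module_blue 0.39 [320.0, 145.0, 348.0, 170.0]
side module_black 0.62 [209.0, 176.0, 231.0, 192.0]
side chassis 0.79 [180.0, 157.0, 262.0, 228.0]
side selector 0.65 [274.0, 275.0, 291.0, 293.0]
side control_box 0.91 [256.0, 268.0, 315.0, 324.0]
side camera_stand 0.62 [309.0, 140.0, 361.0, 224.0]
side camera 0.76 [316.0, 145.0, 346.0, 170.0]
side spray 0.76 [339.0, 254.0, 367.0, 290.0]
side spray 0.28 [202.0, 162.0, 222.0, 188.0]
side spool 0.66 [219.0, 260.0, 236.0, 278.0]
top [[-0.001, -0.992, 0.123, 0.422], [-1.0, 0.001, 0.001, 0.041], [-0.001, -0.123, -0.992, 1.327], [0.0, 0.0, 0.0, 1.0]] 349.35248
[... 706 characters left out ...]
 304.0, 255.0]
{'time_s': 1.1, 'joint_pos': array([7.09755260e+01, 2.16163601e+01, 4.64144391e+00, 7.30168243e+01,
       3.14379147e-04, 8.36783407e+01]), 'qd': array([ 0.04376662, -0.03259082, -0.14027786, -0.01792109,  0.01780696,
        0.0385047 ]), 'joint_efforts': array([ 1.41780733e-03, -4.63530707e+01,  2.70160854e+01,  6.30385830e-05,
       -1.30307067e-04,  8.22302354e-06]), 'tcp_pos': array([0.12646561, 0.56096717, 0.250046  ]), 'tool_rot': array([1.79991756e+02, 5.96986819e-04, 1.67297185e+02]), 'contact_force': array([ 0.04439959,  0.5951618 , -0.91893716]), 'ft_torque': array([ 0.02954961, -0.01972552,  0.01264452]), 'gripper_force': 0.0, 'gripper_width': 1.0009962787926128}
```

```bash
python3 - <<'E'
from h import *
S=pickle.load(open("s0.pkl","rb"))
im=S["side"]["image"][125:335,145:385]; cv2.imwrite("pics/sc.png",cv2.resize(im,(680,595),interpolation=cv2.INTER_CUBIC))
im=S["top"]["image"][80:280,140:380]; cv2.imwrite("pics/tc.png",cv2.resize(im,(720,600),interpolation=cv2.INTER_CUBIC))
E
```

```text
(no output)
```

View pics/sc.png

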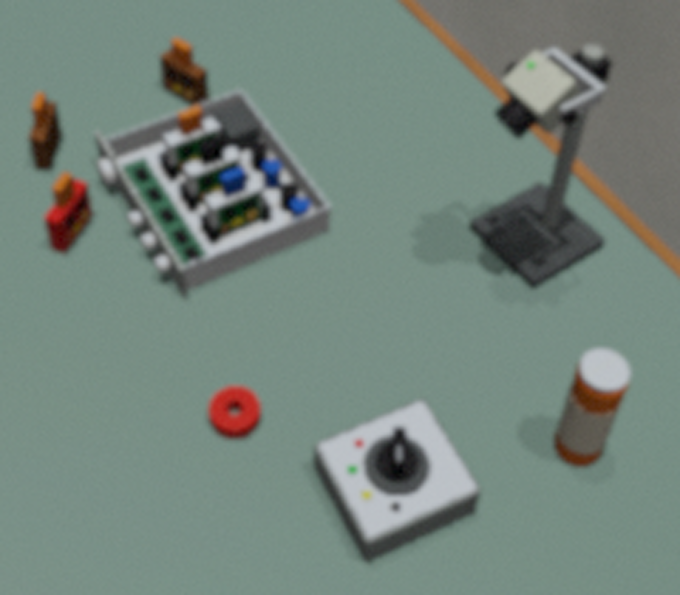

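View pics/tc.png

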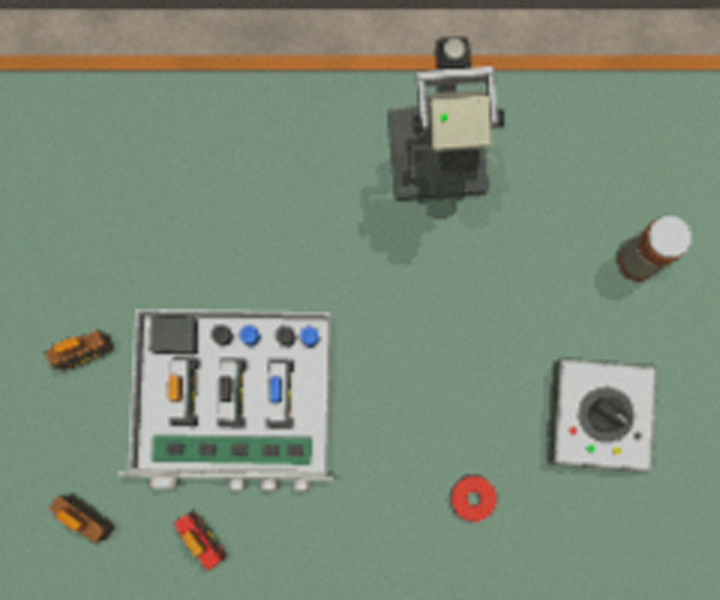

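```bash
python3 - <<'E'
from h import *
S=pickle.load(open("s0.pkl","rb"))
f=lambda u,v:(140+u/3,80+v/3)
g=lambda u,v:(145+u*240/680,125+v*210/595)
T=S["top"];Sd=S["side"]
for n,p,z in [("knobtop",(606,413),.087),("box_tl",(558,360),.05),("box_tr",(655,366),.05),("box_br",(652,470),.05),("box_bl",(556,463),.05),("grey",(637,436),.05),("green",(590,449),.05),("red",(573,430),.05),("orange",(174,387),.1),("black",(226,389),.1),("blue",(277,389),.1),("ch_tl",(137,312),.045),("ch_tr",(330,315),.045),("ch_br",(327,475),.045),("ch_bl",(131,472),.045),("camhead",(460,122),.3),("barrel",(462,160),.25),("spool",(473,497),.011),("spray",(668,236),.15)]:
    print(n,np.round(atz(T,f(*p),z),3))
for n,p,z in [("knob",(400,445),.09),("orange",(190,118),.1),("blue",(233,178),.1),("spray",(604,370),.15),("green",(352,469),.05)]:
    print("side",n,np.round(atz(Sd,g(*p),z),3))
# lens stereo
def tri(a,b):
    (o1,d1),(o2,d2)=ray(T,f(*a)),ray(Sd,g(*b)); A=np.stack([d1,-d2],1); s=np.linalg.lstsq(A,o2-o1,rcond=None)[0]
    return (o1+d1*s[0]+o2+d2*s[1])/2,np.linalg.norm(o1+d1*s[0]-o2-d2*s[1])
print(tri((444,117),(531,65)),tri((460,122),(540,80)),tri((460,180),(515,115)))
w=manip.camera("wrist"); Tt=np.array(w["pose"]); o=manip.get_obs()
Rt=R.from_euler("xyz",o["tool_rot"],degrees=True).as_matrix()
print(w["fx"],"cam in tool",Rt.T@(Tt[:3,3]-o["tcp_pos"]),(Rt.T@Tt[:3,:3]).round(2).tolist()); print(Rt.round(3))
E
```

```text
knobtop [ 0.49  -0.243  0.087]
box_tl [ 0.557 -0.194  0.05 ]
box_tr [ 0.549 -0.313  0.05 ]
box_br [ 0.423 -0.305  0.05 ]
box_bl [ 0.431 -0.189  0.05 ]
grey [ 0.464 -0.288  0.05 ]
green [ 0.448 -0.231  0.05 ]
red [ 0.471 -0.211  0.05 ]
orange [0.52  0.266 0.1  ]
black [0.518 0.205 0.1  ]
blue [0.518 0.145 0.1  ]
ch_tl [0.618 0.324 0.045]
ch_tr [0.613 0.085 0.045]
ch_br [0.417 0.088 0.045]
ch_bl [0.421 0.326 0.045]
camhead [ 0.773 -0.055  0.3  ]
barrel [ 0.749 -0.061  0.25 ]
spool [ 0.39  -0.092  0.011]
spray [ 0.689 -0.305  0.15 ]
side knob [ 0.493 -0.25   0.09 ]
side orange [0.516 0.257 0.1  ]
side blue [0.515 0.141 0.1  ]
side spray [ 0.688 -0.309  0.15 ]
side green [ 0.451 -0.231  0.05 ]
(array([ 0.77915788, -0.03906555,  0.299104  ]), np.float64(0.001157143081379636)) (array([ 0.77733049, -0.05645101,  0.29212195]), np.float64(0.003426422170749642)) (array([ 0.73257766, -0.06287325,  0.26574258]), np.float64(0.022412898029796124))
264.3963051570765 cam in tool [ 0.08213328  0.0017169  -0.12382507] [[0.0, -0.95, -0.32], [1.0, 0.0, -0.0], [0.0, -0.32, 0.95]]
[[-0.976  0.22   0.   ]
 [ 0.22   0.976  0.   ]
 [-0.     0.    -1.   ]]
```

Request:
{"api": "jog_arm", "payload": {"commands": "1 -0.98 -0.55 -0.125 0;1 -0.98 -0.55 -0.125 0;1 -0.98 -0.55 -0.125 0;1 -0.98 -0.55 -0.125 0;1 -0.98 -0.55 -0.125 0"}}

```text
time_s: 1.78
tcp_pos: [0.3585, 0.3517, 0.285]
tool_rot: [180.0, 0.0, 167.3]
contact_force: [1.0, 0.2, 0.3]
gripper_width: 0.998
gripper_force: 0.0
```

```bash
cat >> h.py <<'E'
def go(P,yawy=None):
    """units needed from the present pose to world P with tool y at world angle yawy (deg)"""
    o=manip.get_obs(); Rt=R.from_euler("xyz",o["tool_rot"],degrees=True).as_matrix()
    a=np.degrees(np.arctan2(Rt[1,1],Rt[0,1])); s=Rt.T@(np.array(P)-o["tcp_pos"])/.4
    t=0 if yawy is None else -((yawy-a+180)%360-180)/45
    print("t",o["time_s"],"tcp",o["tcp_pos"].round(4),"yawy",a.round(2),"q",o["joint_pos"].round(1)," units",s.round(4),np.round(t,4))
E
python3 -c "
from h import *
go([.46,.26,.3])"
```

```text
t 1.775 tcp [0.3585 0.3517 0.285 ] yawy 77.31 q [37.2 12.6 -2.6 74.7  0.  49.9]  units [-0.2978 -0.1678 -0.0374] 0
```

Request:
{"api": "jog_arm", "payload": {"commands": "1 -0.3 -0.17 -0.037 0;1 -0.3 -0.17 -0.037 0;1 -0.3 -0.17 -0.037 0;1 -0.3 -0.17 -0.037 0"}}

```text
time_s: 2.28
tcp_pos: [0.4596, 0.2601, 0.2992]
tool_rot: [180.0, -0.0, 167.2]
contact_force: [-0.2, -0.1, 0.3]
gripper_width: 1.004
gripper_force: 0.0
```

```bash
python3 - <<'E'
from h import *
w=manip.camera("wrist"); pickle.dump(w,open("w1.pkl","wb"))
cv2.imwrite("pics/w1.png",cv2.resize(w["image"],(800,600)))
go([.49,-.246,.22],170)
E
```

```text
t 2.325 tcp [0.4587 0.2608 0.2992] yawy 77.3 q [22.7 15.6  3.4 77.8  0.1 35.4]  units [-0.3551 -1.2188  0.1971] -2.0601
```

View pics/w1.png

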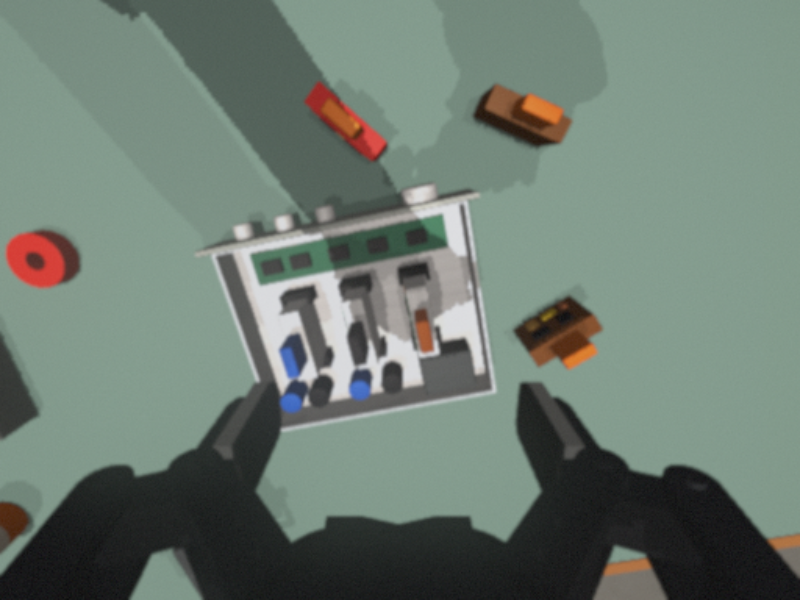

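Request:
{"api": "jog_arm", "payload": {"commands": "1 -0.18 -0.61 0 -1;1 -0.18 -0.61 0 -1;1 -0.18 -0.61 0 -1;1 -0.18 -0.61 0 -1;1 -0.18 -0.61 0 -1"}}

```text
time_s: 2.95
tcp_pos: [0.4751, 0.0065, 0.2993]
tool_rot: [180.0, -0.0, -147.4]
contact_force: [0.6, 0.7, -0.5]
gripper_width: 0.999
gripper_force: 0.0
```

```bash
python3 - <<'E'
from h import *
go([.49,-.246,.24],150)
w=pickle.load(open("w1.pkl","rb")); q=lambda u,v:(u*.64,v*.64)
for n,p,z in [("b+y",(492,390),.045),("b-y",(283,430),.045),("f+y",(466,205),.045),("f-y",(216,258),.045),("orange top",(424,330),.1),("o1",(414,313),.1),("o2",(433,348),.1)]: print(n,atz(w,q(*p),z).round(4))
E
```

```text
t 2.95 tcp [0.4751 0.0065 0.2993] yawy 122.64 q [ -6.9   9.4  -4.5  76.1   0.  -39.5]  units [ 0.309  -0.5517  0.1479] -0.6081
b+y [0.6199 0.3256 0.045 ]
b-y [0.6187 0.0988 0.045 ]
f+y [0.4283 0.3312 0.045 ]
f-y [0.4246 0.096  0.045 ]
orange top [0.5153 0.2717 0.1   ]
o1 [0.4985 0.2666 0.1   ]
o2 [0.5333 0.2758 0.1   ]
```

Request:
{"api": "jog_arm", "payload": {"commands": "1 0.31 -0.55 0.15 -0.6;1 0.31 -0.55 0.15 -0.6;1 0.31 -0.55 0.15 -0.6;1 0.31 -0.55 0.15 -0.6;1 0.31 -0.55 0.15 -0.6"}}

```text
time_s: 3.58
tcp_pos: [0.4885, -0.2462, 0.238]
tool_rot: [179.9, 0.0, -120.7]
contact_force: [0.5, 0.8, 0.1]
gripper_width: 0.999
gripper_force: 0.0
```

```bash
python3 - <<'E'
from h import *
w=manip.camera("wrist"); pickle.dump(w,open("w2.pkl","wb"))
cv2.imwrite("pics/w2.png",cv2.resize(w["image"],(800,600)))
for l in ["selector","control_box"]:
    for r in manip.silhouettes(w,l)[:2]: print(l,r["p"],r["bbox"])
go([.49,-.246,.22],150)
E
```

```text
selector 0.78 [232.5, 157.6, 265.9, 206.1]
t 3.725 tcp [ 0.4886 -0.2444  0.2389] yawy 149.33 q [-33.3  18.5  -1.5  70.1   0.1 -92.6]  units [ 0.0017 -0.005   0.0472] -0.0148
```

View pics/w2.png

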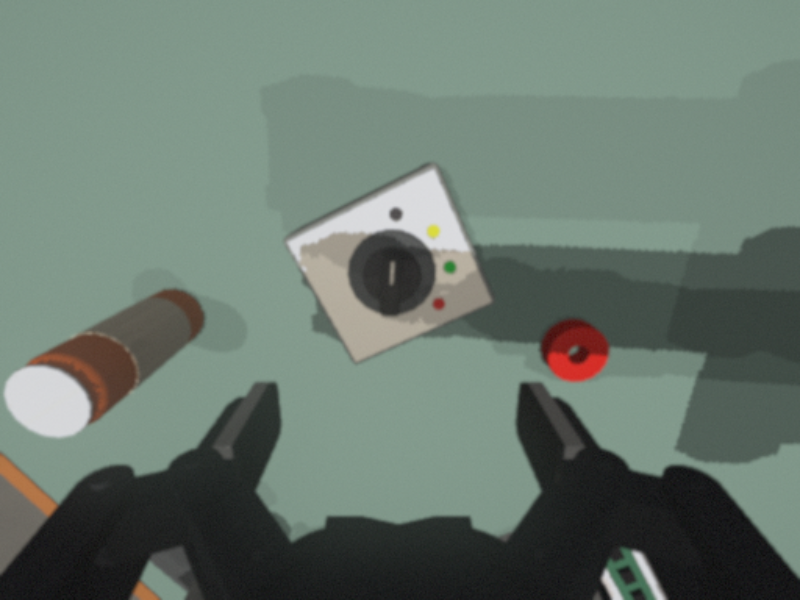

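```bash
python3 - <<'E'
from h import *
w=pickle.load(open("w2.pkl","rb")); q=lambda u,v:(u*.64,v*.64)
P={}
for n,p,z in [("grey",(396,214),.05),("yel",(433,231),.05),("green",(450,267),.05),("red",(439,303),.05),("l1",(393,262),.094),("l2",(390,285),.094),("disc",(392,272),.06),("c1",(286,240),.05),("c2",(434,165),.05),("c3",(492,301),.05),("c4",(357,362),.05)]: P[n]=atz(w,q(*p),z); print(n,P[n].round(4))
print("boxc",np.mean([P[c] for c in("c1","c2","c3","c4")],0))
d=np.array([P[c][:2] for c in("grey","yel","green","red")])
from scipy.optimize import least_squares
f=lambda x: np.concatenate([d[i]-x[:2]-.045*np.array([np.cos(x[2]-.7*i),np.sin(x[2]-.7*i)]) for i in range(4)])
s=least_squares(f,[.49,-.245,4.1]); print(s.x,np.degrees(s.x[2]),f(s.x).round(4))
v=P["l1"]-P["l2"]; print("line dir",np.degrees(np.arctan2(v[1],v[0]))%360)
im=w["image"][140:215,215:290]; cv2.imwrite("pics/k.png",cv2.resize(im,(600,600),interpolation=cv2.INTER_CUBIC))
E
```

```text
grey [ 0.4662 -0.2848  0.05  ]
yel [ 0.4487 -0.2598  0.05  ]
green [ 0.4509 -0.2288  0.05  ]
red [ 0.4725 -0.2073  0.05  ]
l1 [ 0.4812 -0.2633  0.094 ]
l2 [ 0.4911 -0.2507  0.094 ]
disc [ 0.4902 -0.2505  0.06  ]
c1 [ 0.5478 -0.3107  0.05  ]
c2 [ 0.4252 -0.3006  0.05  ]
c3 [ 0.4354 -0.1873  0.05  ]
c4 [ 0.5567 -0.1967  0.05  ]
boxc [ 0.49126615 -0.24881836  0.05      ]
[ 0.49181236 -0.24779314  4.11095777] 235.54053020966992 [-0.0001  0.0001  0.0003 -0.      0.      0.0002 -0.0002 -0.0003]
line dir 231.81981907999338
```

View pics/k.png

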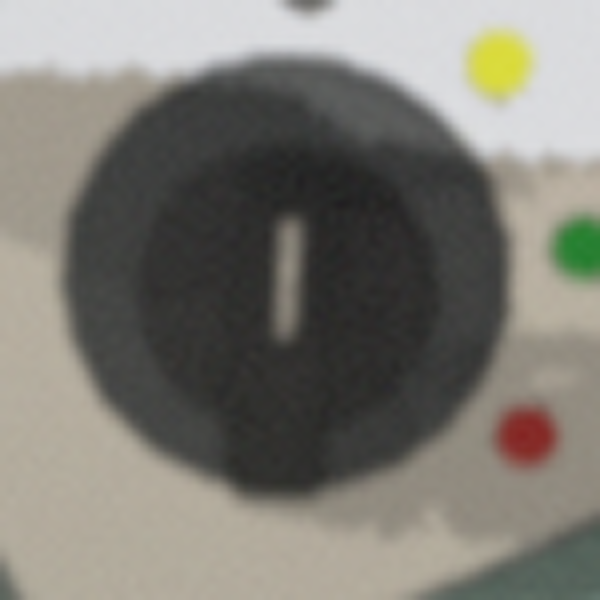

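```bash
python3 -c "
from h import *
go([.4917,-.248,.087],145)"
```

```text
t 3.725 tcp [ 0.4886 -0.2444  0.2389] yawy 149.33 q [-33.3  18.5  -1.5  70.1   0.1 -92.6]  units [ 0.0042 -0.0118  0.3797] 0.0963
```

Request:
{"api": "jog_arm", "payload": {"commands": "1 0.004 -0.012 0.2 0.1;0.5 0.004 -0.012 0.38 0.1;0.5 0.004 -0.012 0.38 0.1;0.1 0.004 -0.012 0.38 0.1;0 0.004 -0.012 0.38 0.1", "squeeze": 40}}

```text
time_s: 4.35
tcp_pos: [0.4931, -0.2485, 0.0892]
tool_rot: [-179.9, 0.0, -125.1]
contact_force: [-5.4, 7.1, 5.4]
gripper_width: 0.153
gripper_force: 45.1
```

Request:
{"api": "jog_arm", "payload": {"commands": "0 0 0 0 0;0 0 0 0 0;0 0 0 0 0"}}

```text
time_s: 4.72
tcp_pos: [0.493, -0.2486, 0.0892]
tool_rot: [-179.9, 0.2, -125.2]
contact_force: [-1.4, 5.2, 6.6]
gripper_width: 0.154
gripper_force: 44.7
```

```bash
python3 -c "
from h import *
go([.4917,-.248,.087],65.3)"
```

```text
t 4.725 tcp [ 0.493  -0.2486  0.0892] yawy 144.84 q [-33.4  24.7 -15.6  49.6   0.2 -88.3]  units [0.0007 0.0034 0.0054] 1.7675
```

Request:
{"api": "jog_arm", "payload": {"commands": "0 0 0 0 0.2;0 0 0 0 0.4;0 0 0 0 0.6;0 0 0 0 0.8;0 0 0 0 1"}}

```text
time_s: 5.35
tcp_pos: [0.4937, -0.2498, 0.0892]
tool_rot: [-179.9, 0.2, -170.5]
contact_force: [1.2, 2.5, 2.2]
gripper_width: 0.156
gripper_force: 44.2
```

Request:
{"api": "jog_arm", "payload": {"commands": "0 0 0 0 0.2;0 0 0 0 0.4;0 0 0 0 0.6;0 0 0 0 0.78;0 0 0 0 0.78"}}

```text
time_s: 5.98
tcp_pos: [0.4935, -0.251, 0.0892]
tool_rot: [-179.9, 0.3, 154.8]
contact_force: [0.5, 0.0, 5.5]
gripper_width: 0.156
gripper_force: 44.5
```

Request:
{"api": "jog_arm", "payload": {"commands": "0 0 0 0 0;0 0 0 0 0;0.6 0 0 0 0;0.8 0 0 0 0;1 0 0 -0.2 0"}}

```text
time_s: 6.6
tcp_pos: [0.4878, -0.2469, 0.1452]
tool_rot: [179.9, -0.7, 154.7]
contact_force: [0.6, -0.1, 0.5]
gripper_width: 0.785
gripper_force: 0.0
```

Request:
{"api": "jog_arm", "payload": {"commands": "1 0 0 -0.15 0;1 0 0 -0.25 0;1 0 0 -0.25 0"}}

```text
time_s: 6.98
tcp_pos: [0.4938, -0.2507, 0.2535]
tool_rot: [-179.9, 0.4, 154.7]
contact_force: [1.1, -0.5, -0.2]
gripper_width: 1.001
gripper_force: 0.0
```

```bash
python3 - <<'E'
from h import *
w=manip.camera("wrist"); pickle.dump(w,open("w3.pkl","wb"))
u,v=proj(w,[.4917,-.248,.07])[0].astype(int); print(u,v)
im=w["image"][max(0,v-60):v+60,max(0,u-60):u+60]; cv2.imwrite("pics/k3.png",cv2.resize(im,(600,600),interpolation=cv2.INTER_CUBIC))
go([.517,.267,.2],-1)
E
```

```text
254 172
t 7.025 tcp [ 0.4927 -0.2501  0.251 ] yawy 64.72 q [-33.5  18.8   0.7  71.7   0.   -8.2]  units [0.4976 1.1948 0.1256] 1.4604
```

View pics/k3.png

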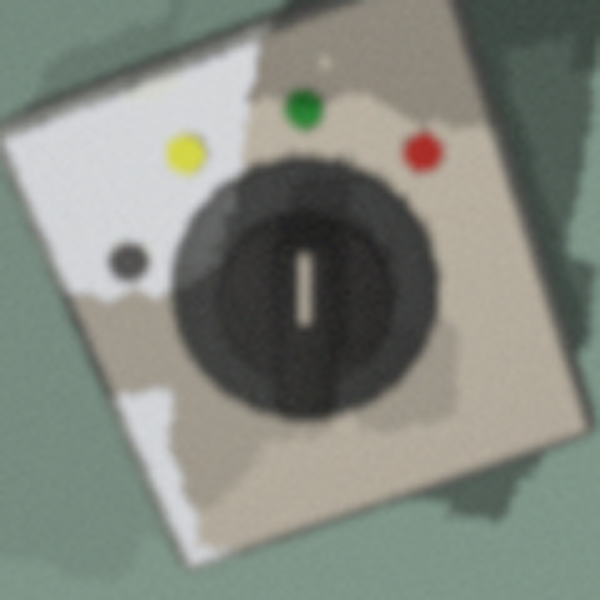

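```bash
python3 -c "
from h import *
go([.57,-0.0,.35],0)"
```

```text
t 7.025 tcp [ 0.4927 -0.2501  0.251 ] yawy 64.72 q [-33.5  18.8   0.7  71.7   0.   -8.2]  units [ 0.0916  0.6477 -0.2479] 1.4382
```

Request:
{"api": "jog_arm", "payload": {"commands": "1 0.09 0.65 -0.25 0.24;1 0.09 0.65 -0.25 0.48;1 0.09 0.65 -0.25 0.72;1 0.09 0.65 -0.25 0.96;1 0.09 0.65 -0.25 1"}}

```text
time_s: 7.65
tcp_pos: [0.5703, 0.0031, 0.3483]
tool_rot: [-179.8, -0.1, 109.6]
contact_force: [1.5, 0.5, 0.3]
gripper_width: 0.999
gripper_force: 0.0
```

Request:
{"api": "jog_arm", "payload": {"commands": "1 0 0 0 0.2;1 0 0 0 0.43;1 0 0 0 0.43;1 0 0 0 0.43"}}

```text
time_s: 8.15
tcp_pos: [0.5701, 0.0008, 0.3485]
tool_rot: [-179.9, -0.0, 90.5]
contact_force: [-0.1, 0.0, -0.2]
gripper_width: 0.995
gripper_force: 0.0
```

```bash
python3 - <<'E'
from h import *
w=manip.camera("wrist"); pickle.dump(w,open("w4.pkl","wb"))
for l in ["camera","camera_stand"]:
    for r in manip.silhouettes(w,l)[:2]: print(l,r["p"],r["bbox"])
u,v=proj(w,[.72,-.06,.26])[0].astype(int); print(u,v); u=min(u,432)
im=w["image"][170:380,302:512]; cv2.imwrite("pics/c4.png",cv2.resize(im,(600,600),interpolation=cv2.INTER_CUBIC))
go([.517,.267,.2],-1)
E
```

```text
camera 0.65 [426.5, 226.8, 508.9, 319.9]
camera 0.38 [196.6, 43.0, 246.9, 69.1]
camera_stand 0.73 [365.2, 146.6, 510.6, 321.7]
414 268
t 8.3 tcp [0.5704 0.0007 0.3494] yawy 0.39 q [-6.3 21.3 18.8 87.5  0.  83.3]  units [ 0.6666 -0.1286  0.3738] 0.031
```

View pics/c4.png

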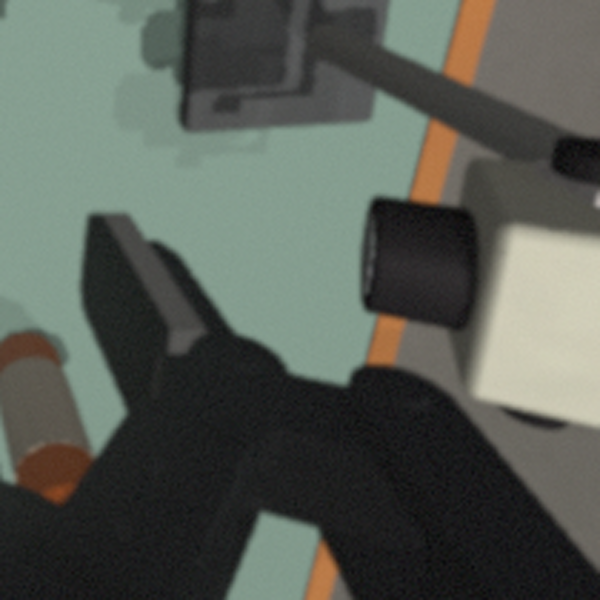

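```bash
cat > fit.py <<'E'
from h import *
from scipy.optimize import least_squares
w=pickle.load(open("w4.pkl","rb"))
px=lambda u,v:(302+u*.35,170+v*.35)
obs=[("s",(.04,-.06,.016),(187,128)),("s",(.16,-.06,.016),(375,118)),("h",(-.026,.031,.026),(512,225)),("h",(-.026,-.031,.026),(473,397)),("h",(-.05,0,0),(372,254)),("h",(-.026,0,0),(469,269))]
def world(x,k,p):
    p=np.array(p)
    if k=="h":
        c,s=np.cos(x[3]),np.sin(x[3])  # tilt down: -x dir goes down
        p=np.array([c*p[0]+s*p[2]+.05,p[1],s*p[0]*1+c*p[2]+.27]) if False else np.array([p[0]*c-p[2]*s+.05,p[1],p[0]*s+p[2]*c+.27])
    c,s=np.cos(x[2]),np.sin(x[2])
    return np.array([x[0]+c*p[0]-s*p[1],x[1]+s*p[0]+c*p[1],p[2]])
f=lambda x:np.concatenate([proj(w,world(x,k,p))[0]-px(*uv) for k,p,uv in obs])
s=least_squares(f,[.7,-.06,0,.35],loss="soft_l1")
if __name__=="__main__":
    print(s.x,f(s.x).reshape(-1,2).round(1).tolist()); L=world(s.x,"h",(-.05,0,0)); F=world(s.x,"h",(-.17,0,0)); print("lens",L,"face",F)
    T=pickle.load(open("s0.pkl","rb"))["top"]; print(proj(T,world(s.x,"s",(.04,-.06,.016))),proj(T,world(s.x,"s",(.04,.06,.016))),proj(T,world(s.x,"h",(-.026,-.031,.026))))
    for i in range(4,6):
        o2=obs.copy(); obs.pop(i); print(least_squares(f,s.x,loss="soft_l1").x); obs[:]=o2
E
python3 fit.py
```

```text
[ 0.73792781 -0.05539121  0.0818613   0.38226889] [[0.5, 0.8], [0.3, 0.1], [0.1, -1.0], [-0.2, 1.4], [0.9, 0.3], [-2.0, -1.0]]
lens [ 0.74152469 -0.0550961   0.25134867] face [ 0.63055906 -0.06420024  0.20658549]
[[301.56674373 142.57278769]] [[270.52502523 145.10141181]] [[302.71729511 127.48472824]]
[ 0.73885    -0.05579933  0.0812001   0.39950832]
[ 0.7369926  -0.05471122  0.08279484  0.36547628]
```

Request:
{"api": "jog_arm", "payload": {"commands": "1 0.67 -0.13 0 0.03;1 0.67 -0.13 0.1 0.03;1 0.67 -0.13 0.37 0.03;1 0.67 -0.13 0.37 0.03;1 0.67 -0.13 0.37 0.03"}}

```text
time_s: 8.93
tcp_pos: [0.5187, 0.2594, 0.2107]
tool_rot: [179.9, -0.0, 89.0]
contact_force: [1.1, 0.3, -0.1]
gripper_width: 0.997
gripper_force: 0.0
```

Request:
{"api": "jog_arm", "payload": {"commands": "1 0 0 0 0;1 0 0 0 0"}}

```text
time_s: 9.18
tcp_pos: [0.5194, 0.2577, 0.2122]
tool_rot: [180.0, 0.0, 89.0]
contact_force: [0.0, 0.0, -0.1]
gripper_width: 1.001
gripper_force: 0.0
```

```bash
python3 - <<'E'
from h import *
w=manip.camera("wrist"); pickle.dump(w,open("w5.pkl","wb"))
hsv=cv2.cvtColor(w["image"],cv2.COLOR_BGR2HSV); m=cv2.inRange(hsv,(5,130,70),(22,255,255))
n,l,st,c=cv2.connectedComponentsWithStats(m)
for i in range(1,n):
    if st[i,4]>60: print(st[i],c[i],atz(w,c[i],.1).round(4))
cv2.imwrite("pics/w5.png",cv2.resize(w["image"],(800,600)))
go([.517,.267,.088],-1)
print(proj(w,[.517,.267,.1]))
E
```

```text
[ 287    0   44   77 2132] [310.27016886  33.80956848] [0.5655 0.3922 0.1   ]
[  51   10   63   79 2492] [81.51484751 46.87078652] [0.3854 0.3858 0.1   ]
[242 171  30  18 492] [256.41056911 180.18292683] [0.5218 0.2744 0.1   ]
[ 60 189  44  33 560] [ 80.0625 205.625 ] [0.3534 0.2519 0.1   ]
t 9.225 tcp [0.5201 0.2575 0.213 ] yawy -1.04 q [ 20.1  22.8   0.9  68.   -0.  111.1]  units [ 0.0236 -0.0088  0.3124] -0.0009
[[251.42689725 187.83394683]]
```

View pics/w5.png

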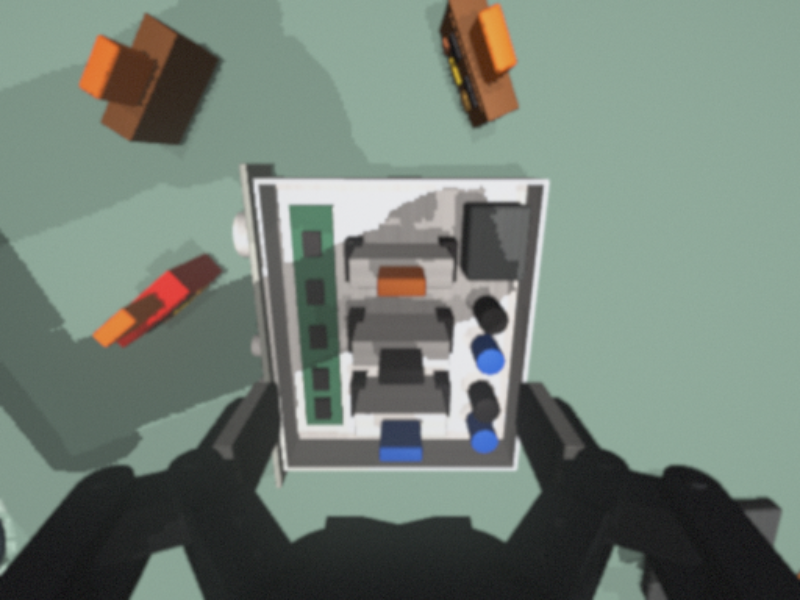

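```bash
python3 - <<'E'
from h import *
w=pickle.load(open("w5.pkl","rb")); q=lambda u,v:(u*.64,v*.64)
print("tab -y edge",atz(w,(257,189),.1).round(4),"+y base",atz(w,(257,171),.066).round(4),"x",atz(w,(242,185),.1)[0],atz(w,(272,185),.1)[0])
a=[atz(w,q(*p),.045) for p in[(255,180),(549,180),(519,468),(285,470)]]
print(np.round(a,4),np.mean(a,0))
E
```

```text
tab -y edge [0.5222 0.2658 0.1   ] +y base [0.5226 0.2747 0.066 ] x 0.5082669692709821 0.5362398195951261
[[0.4247 0.3315 0.045 ]
 [0.6231 0.3282 0.045 ]
 [0.6212 0.0907 0.045 ]
 [0.4201 0.092  0.045 ]] [0.52225895 0.21059522 0.045     ]
```

Request:
{"api": "jog_arm", "payload": {"commands": "0.7 0.032 0.005 0.1 0;0.7 0.032 0.005 0.25 0;0.7 0.032 0.005 0.305 0;0.7 0.032 0.005 0.305 0"}}

```text
time_s: 9.72
tcp_pos: [0.5213, 0.2693, 0.0892]
tool_rot: [-179.9, 0.0, 88.9]
contact_force: [-0.2, -0.1, 0.2]
gripper_width: 0.703
gripper_force: 0.0
```

```bash
python3 -c "
from h import *
go([.522,.270,.089],-1)
print(manip.get_obs()['contact_force'])"
```

```text
t 9.725 tcp [0.5213 0.2693 0.0892] yawy -1.12 q [ 21.1  28.4  -9.5  52.2  -0.  112.2]  units [0.0018 0.0017 0.0005] -0.0026
[-0.24384274 -0.0522766   0.15415551]
```

Request:
{"api": "jog_arm", "payload": {"commands": "0 0.002 0.001 0 0;0 0.002 0.001 0 0;0 0.002 0.001 0 0;0 0.002 0.001 0 0", "squeeze": 30}}

```text
time_s: 10.22
tcp_pos: [0.5236, 0.2722, 0.092]
tool_rot: [179.7, -0.1, 89.0]
contact_force: [0.0, -1.3, 6.3]
gripper_width: 0.347
gripper_force: 33.9
```

Request:
{"api": "jog_arm", "payload": {"commands": "0 0 0 -0.05 0;0 0 0 -0.1 0;0 0 0 -0.18 0;0 0 0 -0.18 0;0 0 0 -0.18 0"}}

```text
time_s: 10.85
tcp_pos: [0.5214, 0.2716, 0.1612]
tool_rot: [-180.0, 0.0, 89.0]
contact_force: [-0.6, -0.5, -1.3]
gripper_width: 0.346
gripper_force: 33.1
```

```bash
python3 - <<'E'
from h import *
c=manip.camera("side"); im=c["image"][125:245,145:305]; cv2.imwrite("pics/s6.png",cv2.resize(im,(800,600),interpolation=cv2.INTER_CUBIC))
go([.522,.270,.089],-1)
E
```

```text
t 10.9 tcp [0.521  0.2714 0.1606] yawy -1.0 q [ 21.3  25.3  -3.2  61.6   0.  112.3]  units [-0.0033  0.0029  0.1789] -0.0
```

View pics/s6.png

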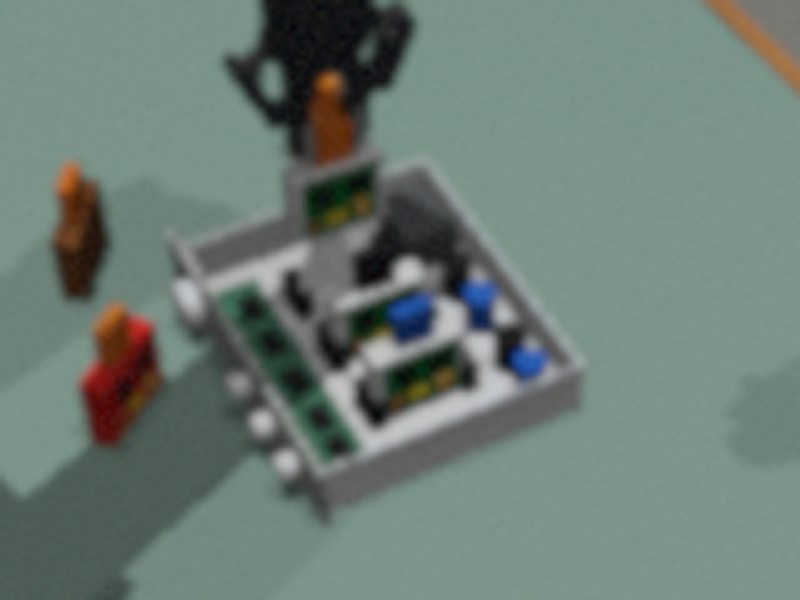

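Request:
{"api": "jog_arm", "payload": {"commands": "0 0.03 0 0.06 0;0 0.06 0 0.104 0;0 0.1 0 0.104 0;0 0.1 0 0.104 0", "squeeze": 20}}

```text
time_s: 11.4
tcp_pos: [0.5221, 0.3128, 0.1195]
tool_rot: [-180.0, 0.0, 89.1]
contact_force: [0.4, -2.0, -1.1]
gripper_width: 0.341
gripper_force: 33.1
```

```bash
python3 -c "
from h import *
go([.522,.344,.119],-1)
print(manip.get_obs()['contact_force'])"
```

```text
t 11.4 tcp [0.5221 0.3128 0.1195] yawy -0.9 q [ 25.   29.2  -3.3  57.5   0.  115.9]  units [ 0.078  -0.0014  0.0013] 0.0021
[ 0.39360477 -2.0148031  -1.14787495]
```

Request:
{"api": "jog_arm", "payload": {"commands": "0 0.015 0 0 0;0 0.03 0 0 0;0 0.045 0 0 0;0 0.06 0 0 0;0 0.078 0 0 0", "squeeze": 20}}

```text
time_s: 12.02
tcp_pos: [0.5229, 0.3425, 0.1197]
tool_rot: [-180.0, 0.1, 89.0]
contact_force: [1.4, -3.7, -2.1]
gripper_width: 0.341
gripper_force: 33.3
```

```bash
python3 - <<'E'
from h import *
o=manip.get_obs(); print(o["contact_force"],o["ft_torque"])
go([.522,.344,.119],-1)
c=manip.camera("side"); im=c["image"][100:220,145:305]; cv2.imwrite("pics/s7.png",cv2.resize(im,(800,600),interpolation=cv2.INTER_CUBIC))
pickle.dump(c,open("s7.pkl","wb"))
E
```

```text
[ 1.44454859 -3.67749451 -2.09764533] [-1.12282079 -0.12513061  0.03182447]
t 12.025 tcp [0.5229 0.3425 0.1197] yawy -1.04 q [ 27.4  31.   -0.2  58.8  -0.  118.5]  units [ 0.0037 -0.0023  0.0017] -0.0009
```

View pics/s7.png

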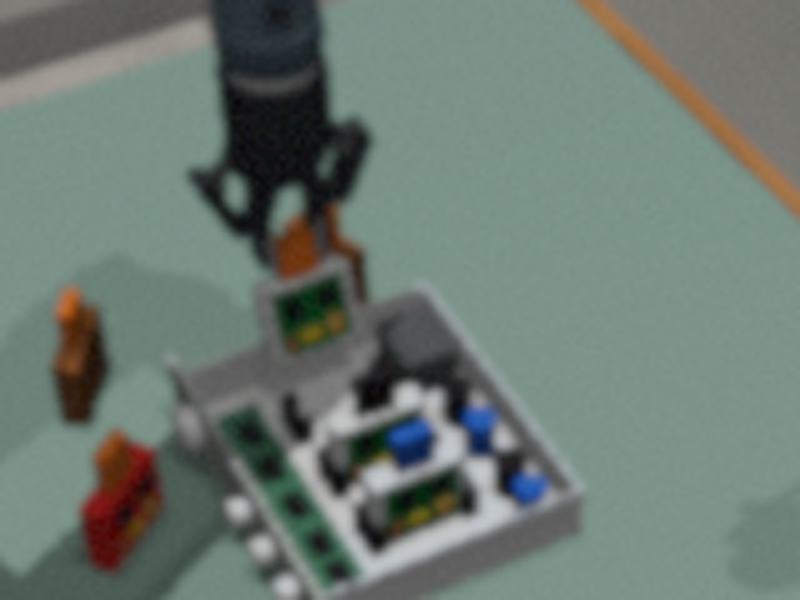

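Request:
{"api": "jog_arm", "payload": {"commands": "0 -0.02 0 0 0;0 -0.03 0 -0.03 0;0 -0.03 0 -0.15 0;0 -0.03 0 -0.3 0;0 -0.03 0 -0.35 0", "squeeze": 70}}

```text
time_s: 12.7
tcp_pos: [0.5245, 0.3319, 0.2662]
tool_rot: [179.6, -0.3, 89.0]
contact_force: [-0.1, 0.7, -1.4]
gripper_width: 0.337
gripper_force: 70.7
```

```bash
python3 - <<'E'
from h import *
go([.56,.14,.26],40)
o=manip.get_obs(); print(o["gripper_width"],o["gripper_force"])
E
```

```text
t 12.7 tcp [0.5245 0.3319 0.2662] yawy -1.02 q [2.640e+01 2.660e+01 1.460e+01 7.750e+01 1.000e-01 1.174e+02]  units [-0.4781  0.0971  0.0136] -0.9115
0.3365244469313185 70.65433502197266
```

Request:
{"api": "jog_arm", "payload": {"commands": "0 -0.1 0.02 0 -0.2;0 -0.2 0.04 0 -0.4;0 -0.3 0.06 0 -0.6;0 -0.4 0.08 0 -0.8;0 -0.48 0.095 0 -1"}}

```text
time_s: 13.32
tcp_pos: [0.5577, 0.1368, 0.2614]
tool_rot: [179.9, 0.0, 134.2]
contact_force: [0.6, -1.1, -1.3]
gripper_width: 0.338
gripper_force: 70.6
```

```bash
python3 - <<'E'
from h import *
go([.59,-.0665,.255],94.7)
E
```

```text
t 13.325 tcp [0.5577 0.1368 0.2614] yawy 44.23 q [ 7.4 21.3  5.8 74.4  0.1 53.2]  units [-0.4204 -0.2968  0.0154] -1.1215
```

Request:
{"api": "jog_arm", "payload": {"commands": "0 -0.1 -0.07 0.015 -0.2;0 -0.2 -0.14 0.015 -0.4;0 -0.3 -0.22 0.015 -0.6;0 -0.38 -0.27 0.015 -0.8;0 -0.42 -0.297 0.015 -1"}}

```text
time_s: 13.95
tcp_pos: [0.5891, -0.0674, 0.2553]
tool_rot: [180.0, 0.1, 179.1]
contact_force: [0.3, 0.1, -1.8]
gripper_width: 0.338
gripper_force: 70.6
```

Request:
{"api": "jog_arm", "payload": {"commands": "0 0 0 0 -0.12;0 0 0 0 -0.12;0 0 0 0 -0.12"}}

```text
time_s: 14.32
tcp_pos: [0.5887, -0.065, 0.2547]
tool_rot: [180.0, 0.1, -175.7]
contact_force: [-0.6, 0.0, -1.2]
gripper_width: 0.335
gripper_force: 70.6
```

```bash
python3 - <<'E'
from h import *
go([.604,-.066,.252],94.7)
S={n:manip.camera(n) for n in("side","top")}; pickle.dump(S,open("s8.pkl","wb"))
c=S["side"]; u,v=proj(c,[.63,-.066,.22])[0].astype(int); print(u,v)
im=c["image"][v-60:v+60,u-80:u+80]; cv2.imwrite("pics/s8.png",cv2.resize(im,(800,600),interpolation=cv2.INTER_CUBIC))
E
```

```text
t 14.325 tcp [ 0.5887 -0.065   0.2547] yawy 94.33 q [-12.5  23.6   8.3  74.6   0.  -16.8]  units [-0.038  -0.0055  0.0069] -0.0082
293 190
```

View pics/s8.png

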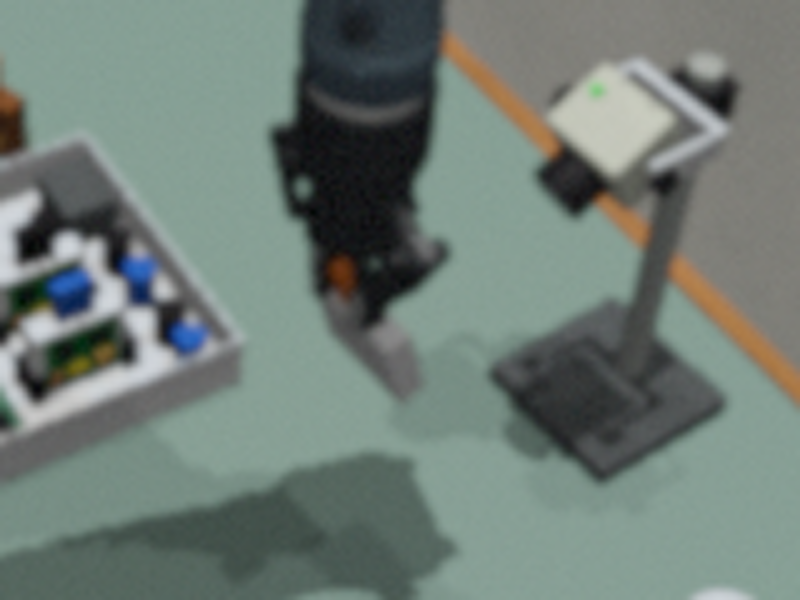

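```bash
python3 - <<'E'
from h import *
S=pickle.load(open("s8.pkl","rb")); c=S["side"]
tcp=np.array([.5887,-.065,.2547]); psi=np.radians(94.5-90)
u=np.array([np.cos(psi),np.sin(psi),0]); yy=np.array([-u[1],u[0],0]); up=np.array([0,0,1.])
for th in (0,.2,.3,.35,.4,.5):
    mx=-u*np.cos(th)-up*np.sin(th); mz=-u*np.sin(th)+up*np.cos(th); my=np.cross(mz,mx)
    P=[tcp+mx*a+my*b+mz*(z-.082) for a,b,z in [(-.01,.035,0),(.01,.035,0),(-.01,.035,.06),(.01,.035,.06),(-.01,-.035,0)]]
    p=(proj(c,P)-[293-80,190-60])*5; print(th,my.round(2),p.round(0).tolist())
E
```

```text
0 [ 0.08 -1.    0.  ] [[388.0, 409.0], [361.0, 424.0], [396.0, 342.0], [368.0, 357.0], [316.0, 336.0]]
0.2 [ 0.08 -1.    0.  ] [[409.0, 394.0], [383.0, 412.0], [402.0, 336.0], [374.0, 355.0], [337.0, 321.0]]
0.3 [ 0.08 -1.   -0.  ] [[420.0, 385.0], [394.0, 405.0], [405.0, 333.0], [378.0, 354.0], [348.0, 313.0]]
0.35 [ 0.08 -1.    0.  ] [[425.0, 380.0], [399.0, 401.0], [406.0, 331.0], [379.0, 353.0], [353.0, 308.0]]
0.4 [ 0.08 -1.    0.  ] [[430.0, 375.0], [405.0, 397.0], [407.0, 330.0], [381.0, 353.0], [358.0, 303.0]]
0.5 [ 0.08 -1.    0.  ] [[440.0, 365.0], [416.0, 389.0], [410.0, 326.0], [384.0, 351.0], [367.0, 294.0]]
```

Request:
{"api": "jog_arm", "payload": {"commands": "0 -0.02 -0.003 0.006 -0.01;0 -0.038 -0.004 0.006 -0.01;0 -0.038 -0.004 0.006 -0.01;0 -0.038 -0.004 0.006 -0.01;0 -0.038 -0.004 0.006 -0.01"}}

```text
time_s: 15.05
tcp_pos: [0.6037, -0.0657, 0.2517]
tool_rot: [180.0, -0.0, -175.2]
contact_force: [0.1, 0.3, -0.5]
gripper_width: 0.337
gripper_force: 70.6
```

Request:
{"api": "jog_arm", "payload": {"commands": "0 0 0 0 0;0 0 0 0 0;0 0 0 0 0;0 0 0 0 0;0 0 0 0 0"}}

```text
time_s: 15.68
tcp_pos: [0.6038, -0.0657, 0.2516]
tool_rot: [180.0, 0.0, -175.2]
contact_force: [-0.6, 0.2, -1.4]
gripper_width: 0.337
gripper_force: 70.6
```

```bash
python3 - <<'E'
from h import *
go([.604,-.0664,.252],94.7)
o=manip.get_obs(); print(o["qd"].round(2),o["gripper_force"],o["contact_force"])
E
```

```text
t 15.675 tcp [ 0.6038 -0.0657  0.2516] yawy 94.84 q [-12.2  25.5  10.8  75.3   0.  -17. ]  units [-0.0002 -0.0019 -0.0009] 0.0031
[-0.14  0.1   0.06  0.05 -0.03 -0.01] 70.55503249168396 [-0.62999477  0.1858514  -1.39495961]
```

```bash
python3 -c "
from h import *
print(manip.sign_off())"
```

```text
the job is handed in; nothing more can be done
None
```

I turned the selector to green, and the job is handed in with the orange-tabbed module held still at the pose computed for 12 cm in front of the lens, tab up and tilted back about 0.34 rad (camera about 0.38 rad); the sign-off call gave no verdict.

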